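Release the tea tins and rack them by size

TASK

Turn the brass handle of the tin dispenser a full quarter turn to its open stop so that all the waiting tea tins roll down into the catch tray (one may lie there already), then turn it fully back to its closed stop before you take any tin out. Then lay every tin on its side in a trough of the oak rack, one tin to a trough: fat tins in the row of wide troughs, thin tins in the row of narrow troughs. Do not disturb the tumbler, the sugar jar or the bowl.

Things in the scene. Friction and masses are not known exactly. Their poses are not given: they have to be found in the camera images.
- large_tin_1: sealed cylindrical tea tin of plain metal, 48 mm diameter, 56 mm long with flat ends, 100 g (varies); origin at its centre, own x along its round axis (it rolls about x)
- small_tin_1: sealed cylindrical tea tin of plain metal, 36 mm diameter, 56 mm long with flat ends, 70 g (varies); origin at its centre, own x along its round axis (it rolls about x)
- large_tin_2: sealed cylindrical tea tin of plain metal, 48 mm diameter, 56 mm long with flat ends, 100 g (varies); origin at its centre, own x along its round axis (it rolls about x)
- small_tin_2: sealed cylindrical tea tin of plain metal, 36 mm diameter, 56 mm long with flat ends, 70 g (varies); origin at its centre, own x along its round axis (it rolls about x); may be absent
- large_tin_3: sealed cylindrical tea tin of plain metal, 48 mm diameter, 56 mm long with flat ends, 100 g (varies); origin at its centre, own x along its round axis (it rolls about x); may be absent
- dispenser: fixed dark-wood gravity chute for tins, 72 mm wide, 600 mm long. Origin on the counter under the gate line; own y uphill, x across the lane; tins lie along x. Behind the gate (y 0 to 0.30) a 12 degree ramp with 36 mm walls where tins wait. Floor is 63 mm above the counter at y=0, falls to 49.5 mm at y=-0.065, then the 10 degree catch tray to 8 mm at its end stop
- tray_end (a point): middle of the catch tray's floor at the end stop's inner face (dispenser y=-0.30, 8 mm above the counter; the stop's top is 34 mm above the counter). Axes as the dispenser's. Side guides are only 10 mm high, 31 to 36 mm either side of the middle, so a tin can be taken from above by its two flat ends even when tins touch. Tins count as in the tray at dispenser y below -0.07
- gate (a joint): angle of the dispenser's steel gate with its brass handle, on an upright hinge: 0 = closed stop (handle and gate lie across the lane), 1.57 = open stop (both lie along the lane, pointing downhill). Grows anticlockwise seen from above. Stays where it is left, about 1.5 N at the knob. The gate is 54 mm long, so tins must be beyond its sweep before it closes
- gate_knob (a point): on the axis of the upright round knob at the end of the brass handle: 18 mm diameter, this point 157 mm above the counter, the knob rising from 137 to 179 mm; the handle bar (14 mm wide) lies under it at 129 to 137 mm. Turns with the handle, 85 mm from the hinge
- gate_hinge (a point): on the upright hinge axis of the gate, at the knob's height
- rack: loose oak board 200 (x) x 190 (y) x 12 mm, 1 kg, with ridges 10 mm high, 50 mm long (along x) forming two rows of three troughs. Origin under its centre. Wide troughs at x=-0.05, y=-0.054, 0, 0.054 (46 mm between ridges); narrow at x=0.05, y=-0.042, 0, 0.042 (36 mm between ridges). A tin lies along x, resting on the board between two ridges
- wide_row (a point): centre of the middle wide trough, on the board's upper face (12 mm above the counter); axes as the rack's. For the fat (48 mm) tins
- narrow_row (a point): centre of the middle narrow trough, on the board's upper face; axes as the rack's. For the thin (36 mm) tins
- tumbler: bystander: loose glass tumbler 72 mm diameter, 90 mm tall; origin under its centre
- sugar_jar: bystander: loose white sugar jar 72 mm diameter, 110 mm tall; origin under its centre
- bowl: bystander: loose steel bowl 120 mm diameter, 50 mm tall; origin under its centre
Not all that is in view belongs to the job. Leave any pink or purple look-alike of the large_tin_1 alone.

How it is judged (in metres and radians):
On the way, in this order (a step that is already met when the one before it is completed fails the run):
1. the handle is at its open stop (within 0.15 rad) and every tin has rolled into the catch tray (value of joint gate above 1.42 rad and y of large_tin_1 in the frame of dispenser between -0.31 and -0.07 m and x of large_tin_1 in the frame of dispenser between -0.03 and 0.03 m and height (world z) of each of large_tin_1, small_tin_1, large_tin_2, small_tin_2, large_tin_3 below 0.11 m and y of small_tin_1 in the frame of dispenser between -0.31 and -0.07 m and x of small_tin_1 in the frame of dispenser between -0.03 and 0.03 m and y of large_tin_2 in the frame of dispenser between -0.31 and -0.07 m and x of large_tin_2 in the frame of dispenser between -0.03 and 0.03 m and y of small_tin_2 in the frame of dispenser between -0.31 and -0.07 m and x of small_tin_2 in the frame of dispenser between -0.03 and 0.03 m and y of large_tin_3 in the frame of dispenser between -0.31 and -0.07 m and x of large_tin_3 in the frame of dispenser between -0.03 and 0.03 m), for 0.2 s.
2. the handle is back at its closed stop (within 0.12 rad) with every tin still in the catch tray (value of joint gate below 0.12 rad and y of large_tin_1 in the frame of dispenser between -0.31 and -0.07 m and x of large_tin_1 in the frame of dispenser between -0.03 and 0.03 m and height (world z) of each of large_tin_1, small_tin_1, large_tin_2, small_tin_2, large_tin_3 below 0.11 m and y of small_tin_1 in the frame of dispenser between -0.31 and -0.07 m and x of small_tin_1 in the frame of dispenser between -0.03 and 0.03 m and y of large_tin_2 in the frame of dispenser between -0.31 and -0.07 m and x of large_tin_2 in the frame of dispenser between -0.03 and 0.03 m and y of small_tin_2 in the frame of dispenser between -0.31 and -0.07 m and x of small_tin_2 in the frame of dispenser between -0.03 and 0.03 m and y of large_tin_3 in the frame of dispenser between -0.31 and -0.07 m and x of large_tin_3 in the frame of dispenser between -0.03 and 0.03 m), for 0.2 s.
At the end, for the whole second after the job is handed in: Handle closed (within 0.12 rad). Every fat tin lies at rest in the wide row, every thin one in the narrow row: level (0.17 rad), along the troughs (0.3 rad), centre within 18 mm of the row's line, height within 4 mm of lying on the board (value of joint gate below 0.12 rad and x of large_tin_1 in the frame of wide_row between -0.018 and 0.018 m and y of large_tin_1 in the frame of wide_row between -0.07 and 0.07 m and z of large_tin_1 in the frame of wide_row between 0.02 and 0.028 m and angle between large_tin_1's own x axis and vertical between 1.4 and 1.74 rad and angle between the x axis of each of large_tin_1, small_tin_1, large_tin_2, small_tin_2, large_tin_3 and the x axis of rack, either way round below 0.3 rad and linear speed of each of large_tin_1, small_tin_1, large_tin_2, small_tin_2, large_tin_3 below 0.02 m/s and x of small_tin_1 in the frame of narrow_row between -0.018 and 0.018 m and y of small_tin_1 in the frame of narrow_row between -0.056 and 0.056 m and z of small_tin_1 in the frame of narrow_row between 0.014 and 0.022 m and angle between small_tin_1's own x axis and vertical between 1.4 and 1.74 rad and x of large_tin_2 in the frame of wide_row between -0.018 and 0.018 m and y of large_tin_2 in the frame of wide_row between -0.07 and 0.07 m and z of large_tin_2 in the frame of wide_row between 0.02 and 0.028 m and angle between large_tin_2's own x axis and vertical between 1.4 and 1.74 rad and x of small_tin_2 in the frame of narrow_row between -0.018 and 0.018 m and y of small_tin_2 in the frame of narrow_row between -0.056 and 0.056 m and z of small_tin_2 in the frame of narrow_row between 0.014 and 0.022 m and angle between small_tin_2's own x axis and vertical between 1.4 and 1.74 rad and x of large_tin_3 in the frame of wide_row between -0.018 and 0.018 m and y of large_tin_3 in the frame of wide_row between -0.07 and 0.07 m and z of large_tin_3 in the frame of wide_row between 0.02 and 0.028 m and angle between large_tin_3's own x axis and vertical between 1.4 and 1.74 rad); the robot touches nothing.
It fails at once if the tumbler is pushed more than 30 mm or tipped (distance of tumbler from where it was at the start of the episode above 0.03 m or angle between tumbler's own z axis and vertical above 0.5 rad).
It fails at once if the sugar_jar is pushed more than 30 mm or tipped (distance of sugar_jar from where it was at the start of the episode above 0.03 m or angle between sugar_jar's own z axis and vertical above 0.5 rad).
It fails at once if the bowl is pushed more than 30 mm or tipped (distance of bowl from where it was at the start of the episode above 0.03 m or angle between bowl's own z axis and vertical above 0.5 rad).
Of small_tin_2, large_tin_3 only 1 to 2 are there at a start; the rules pass over those that are not, and their reading is None.
At some moment in a run one of rack may be knocked a few centimetres aside while the robot is not near it.
It also fails if it takes over 200 s, if anything falls off the work surface, if the arm or the gripper's body presses on something with over 40 N, if the wrist force passes 120 N, or if a joint passes its speed limit or range.

ROBOT

A 6-joint arm with a two-finger parallel gripper is mounted at the origin on the work surface. World frame = base frame: x ahead of the robot, y to its left, z up, the work surface at z = 0. Lengths are in m, angles in degrees, forces in N, time in s.
With the tool pointing down it reaches from about 0.4 to 0.825 m from the base axis. Payload 7 kg.
Tool frame: the origin (TCP) lies midway between the tips of the shut fingers; the grasp point (between the pads) lies 19 mm behind it (r.grip_depth is the distance from the TCP to the grasp point, in m); z points along the fingers, y is the line along which they close (so a half turn about z gives the same grasp; the last joint's range is limited). The gripper opens to 88 mm and grips with 3 to 60 N. Pads are 19 mm wide; open, the fingers measure 130 mm over their backs; the gripper's body (78 mm by 193 mm) begins 47 mm behind the grasp point.
Start: joints at [-50.873, 20.546, 0.682, 0, -70.136, -16.507], TCP at [0.26, -0.623, 0.194] pointing down, gripper open.
Joint ranges: [-176.03, 176.03], [-82.01, 121.73], [-58.28, 71.71], [-173.87, 95.51], [-174.79, -0.11], [-173.66, 173.66]. Speed limits (degrees/s): [136.94, 136.94, 172.46, 180, 180, 180].

INTERFACE

Orientations are given as [roll, pitch, yaw] about the fixed x, y, z axes, in that order (R = Rz(yaw) Ry(pitch) Rx(roll)).
In Python, from plant import r, capture, close_job, search_frame, outline_of gives the robot as it stands.
- The arm moves only by the shell command python3 -m creep 'ROWS' [FORCE]. ROWS is JSON, a list of rows, each a list of 7 numbers: the finger opening in mm, from 0 to 87.6, then the shift along the world's x, y, z in units of 25 mm (1.0 is 25 mm), then the turn, a rotation vector about the world's x, y, z in degrees. In form: [[hand, x, y, z, ax, ay, az], ...]. A call has 1 to 8 rows; each row shifts and turns the commanded pose from where the row before left it; what a row does not reach is not made up. A row lasts 1/12 s, in which the tool goes at most 41.7 mm and 7.16 degrees, less where a joint would pass 70% of its speed; a pose out of reach is approached as far as the arm can. A call is refused whole if a number of a shift passes 1 or a number of a turn 7.16, either way. A call with a gripper value outside its range is refused whole. The fingers move at their own pace and stop on an object; FORCE is the grip in N (left out, the last holds). Time passes only in rows, so rows that do not move let the fingers close. It gives the time, the measured TCP pose, the force, the opening and the grip force at its end, in the units of the state.
- r.get_state(): the state, without advancing time (a new reading comes with each control period).
- capture(name): name is "scene" or "top" or "wrist"; returns a dict with "frame" (400x640x3 uint8, red, green, blue), "K" (3x3 intrinsics, pixels), "k1" (the pictures are not rectified: a ray, as slopes to the right and down, at radius r is drawn at 1 + k1 r^2 times it, then the intrinsics apply), "origin" and "rotation" of the camera in the world. Camera axes: x right, y down, z forward; pixel columns grow to the right and rows downward; lengths in m; the calibration is good to about 2 mm. A picture is of the moment at which its call begins. There is no depth.
- close_job(): hands the job in; it is judged then, once.
Trained networks look in a picture, given as the dict that the camera call returned (one of the last four; its "shot" number tells which), for a name from the list of things; names that differ only in an ending like _2 or _b are one class to them, and where a whole thing is asked for, a point or a joint stands for the part that bears it (a point fixed in the world has none). Each returns a list of dicts, best first, with "conf" (0 to 1); they miss things now and then, are a little off and sometimes report something else, mostly with a low value. They report only what shows in the picture. A call takes as long as a camera call. They do not tell look-alikes from the thing itself.
- search_frame(picture, target): "bbox" ([left, top, right, bottom] in pixels, round what is visible of it).
- outline_of(picture, target): "region" (400x640 bool, what is visible of it) and "bbox" ([left, top, right, bottom] in pixels, round what is visible of it).
The state is a dict: "time_s": time; "joints": joint angles; "qd": joint speeds; "joint_torque": joint torques, N m; "tcp_pos": TCP position; "eef_rot": TCP orientation; "contact_force": force on the tool from outside, world axes, zero at the start; "moment": the same for the moment, N m; "gripper_width": finger opening in m; "gripper_force": force on a finger pad.
Only numpy, scipy, OpenCV 4.12 (cv2) and the standard library are available. Lean on these libraries where they do the work, as an engineer would, in place of code of your own. Each camera call takes 0.05 s, during which the arm holds its last target. There are 200 camera calls.

## Working session

There is one attempt and no reset: what is moved stays moved. The work goes in short steps, Python scripts to look and compute and a shell command to move; the robot and the scene stay as the last step left them, time stands still between calls to the robot, and variables do not carry over. Pictures are saved under pics/ and viewed, at most 14 in all, crops included, and the job is handed in when it is done.

```bash
ls; mkdir -p pics; cat > h.py <<'E'
import numpy as np, cv2
from plant import r, capture, close_job, search_frame, outline_of
def save(c,name,box=None,scale=1):
    f=c["frame"][:,:,::-1]
    if box: f=f[box[1]:box[3],box[0]:box[2]]
    f=cv2.resize(f,None,fx=scale,fy=scale,interpolation=cv2.INTER_CUBIC)
    cv2.imwrite("pics/"+name+".png",f)
def ray(c,uv):
    K=np.array(c["K"]);d=np.array([(uv[0]-K[0,2])/K[0,0],(uv[1]-K[1,2])/K[1,1]]);s=d.copy()
    for _ in range(20): s=d/(1+c["k1"]*(s@s))
    return np.array(c["rotation"])@np.array([s[0],s[1],1.])
def at(c,uv,z):
    v=ray(c,uv);o=np.array(c["origin"]);return (o+v*(z-o[2])/v[2])
def proj(c,P):
    p=np.array(c["rotation"]).T@(np.array(P)-np.array(c["origin"]));s=p[:2]/p[2];s=s*(1+c["k1"]*(s@s))
    K=np.array(c["K"]);return np.array([K[0,0]*s[0]+K[0,2],K[1,1]*s[1]+K[1,2]])
E
python3 - <<'E'
from h import *
for n in("top","scene"):
    c=capture(n);save(c,n+"0",scale=1.25)
    print(n,c["origin"],np.round(c["rotation"],3).tolist(),c["K"],c["k1"])
    for t in["large_tin_1","small_tin_1","dispenser","gate_knob","rack","tumbler","sugar_jar","bowl"]:
        for d in search_frame(c,t)[:6]:
            if d["conf"]>.2: print(t,round(d["conf"],2),np.round(d["bbox"]).tolist())
print(r.get_state())
E
```

```text
pics
top [0.37459154 0.06753902 1.16772887] [-167.715, 0.112, -89.018] [[456.44826605   0.         318.15730968]
 [  0.         456.44826605 196.48970819]
 [  0.           0.           1.        ]] -0.034050478821655926
large_tin_1 0.65 [204.0, 205.0, 223.0, 228.0]
large_tin_1 0.62 [169.0, 200.0, 190.0, 229.0]
large_tin_1 0.6 [222.0, 256.0, 252.0, 282.0]
large_tin_1 0.5 [84.0, 192.0, 354.0, 234.0]
small_tin_1 0.79 [190.0, 201.0, 206.0, 233.0]
small_tin_1 0.59 [153.0, 202.0, 166.0, 228.0]
dispenser 0.61 [83.0, 192.0, 354.0, 236.0]
gate_knob 0.78 [215.0, 192.0, 232.0, 236.0]
rack 0.86 [406.0, 211.0, 483.0, 291.0]
tumbler 0.85 [342.0, 124.0, 369.0, 160.0]
sugar_jar 0.64 [265.0, 126.0, 296.0, 160.0]
sugar_jar 0.31 [217.0, 190.0, 232.0, 235.0]
bowl 0.57 [387.0, 124.0, 430.0, 167.0]
scene [ 1.06277174 -0.32560307  0.89778873] [-142.013, 1.065, 47.592] [[406.40122594   0.         326.55417117]
 [  0.         406.40122594 196.29739433]
 [  0.           0.           1.        ]] -0.10588524764267844
large_tin_1 0.7 [397.0, 112.0, 417.0, 124.0]
large_tin_1 0.68 [327.0, 140.0, 348.0, 159.0]
lar
[... 675 characters left out ...]
0, 295.0]
{'time_s': 0.9, 'joints': array([-5.08724427e+01,  2.05455137e+01,  6.83056374e-01,  9.28102688e-04,
       -7.01361454e+01, -1.65071182e+01]), 'qd': array([-0.04313419,  0.02189882,  0.09142694, -0.01837087, -0.08588796,
        0.05379951]), 'joint_torque': array([ 9.49807036e-04, -5.82356000e+01,  2.93302417e+01,  7.00243145e+00,
        1.25485464e-02, -3.98863654e-05]), 'tcp_pos': array([ 0.2596    , -0.62307227,  0.19448208]), 'eef_rot': array([-1.79998412e+02, -4.39909881e-04, -1.57379246e+02]), 'contact_force': array([-0.37315678, -0.60717709, -0.14839684]), 'moment': array([ 0.02513022,  0.02325519, -0.02396171]), 'gripper_force': 0.0, 'gripper_width': 0.08763987780435503}
```

```bash
cat >> h.py <<'E'
from scipy.spatial.transform import Rotation as Ro
_cap=capture
def capture(n):
    c=_cap(n); c["Rm"]=Ro.from_euler("xyz",c["rotation"],degrees=True).as_matrix(); return c
def ray(c,uv):
    K=c["K"];d=np.array([(uv[0]-K[0,2])/K[0,0],(uv[1]-K[1,2])/K[1,1]]);s=d.copy()
    for _ in range(20): s=d/(1+c["k1"]*(s@s))
    return c["Rm"]@np.array([s[0],s[1],1.])
def proj(c,P):
    p=c["Rm"].T@(np.array(P)-np.array(c["origin"]));s=p[:2]/p[2];s=s*(1+c["k1"]*(s@s))
    K=c["K"];return np.array([K[0,0]*s[0]+K[0,2],K[1,1]*s[1]+K[1,2]])
E
python3 - <<'E'
from h import *
c=capture("top")
for n,uv,z in[("knob",(223,225),.179),("dA",(84,192),.1),("dB",(354,234),0),("rack",(444,251),.012),("jar",(280,143),.1),("tumb",(355,142),.09),("bowl",(408,145),.05),("tin",(237,269),.024)]: print(n,at(c,uv,z).round(3))
E
```

```text
knob [0.522 0.281 0.179]
dA [0.609 0.641 0.1  ]
dB [ 0.532 -0.02   0.   ]
rack [ 0.49  -0.247  0.012]
jar [0.74 0.17 0.1 ]
tumb [ 0.749 -0.015  0.09 ]
bowl [ 0.757 -0.155  0.05 ]
tin [0.436 0.272 0.024]
```

View pics/top0.png

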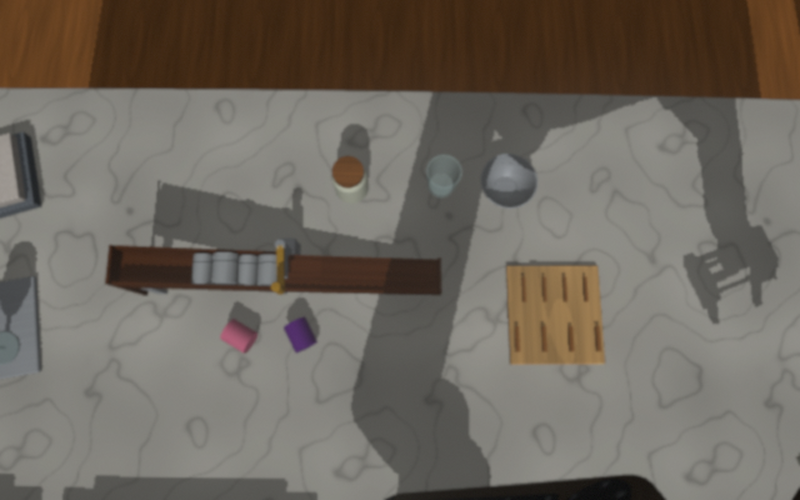

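View pics/scene0.png

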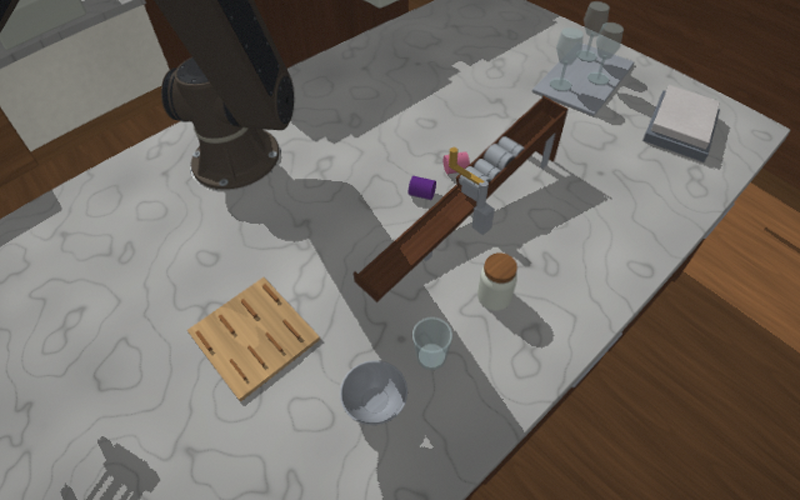

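Top view: four grey tins queue behind the gate (800-px image x≈200–270, y≈268). The knob is at ≈(278,288), the hinge at ≈(283,246), the tray is empty, and the rack is at ≈(555,313). The pink (238,335) and purple (300,335) cylinders on the counter are decoys; the real tins are the plain metal ones in the chute. I'll confirm this in an enlarged crop.

```bash
python3 - <<'E'
from h import *
t=capture("top");s=capture("scene")
a=cv2.resize(t["frame"][180:290,145:365,::-1],None,fx=3.6,fy=3.6,interpolation=2)
b=cv2.resize(s["frame"][70:150,320:460,::-1],None,fx=2.3,fy=2.3,interpolation=2)
im=np.zeros((600,800,3),np.uint8);im[:a.shape[0],:a.shape[1]]=a[:,:800];im[400:400+b.shape[0],:b.shape[1]]=b
cv2.imwrite("pics/gate.png",im)
o=outline_of(t,"rack")[0];cn=max(cv2.findContours(o["region"].astype(np.uint8),0,2)[0],key=cv2.contourArea)[:,0]
P=np.array([at(t,p,.012)[:2] for p in cn],np.float32)
print("rack",cv2.minAreaRect(P))
for nm in("dispenser","small_tin_1"):
    for o in outline_of(t,nm)[:3]:
        cn=max(cv2.findContours(o["region"].astype(np.uint8),0,2)[0],key=cv2.contourArea)[:,0]
        P=np.array([at(t,p,.05)[:2] for p in cn],np.float32);print(nm,o["conf"],cv2.minAreaRect(P))
E
```

```text
rack ((0.49084192514419556, -0.24642007052898407), (0.2000114470720291, 0.19349229335784912), 0.7701982855796814)
dispenser 0.93 ((0.5733661651611328, 0.3234078288078308), (0.11413212865591049, 0.6730049252510071), 1.030729055404663)
small_tin_1 0.68 ((0.5633658766746521, 0.37239697575569153), (0.06060727313160896, 0.037969816476106644), 0.977230429649353)
small_tin_1 0.65 ((0.5654415488243103, 0.4642722010612488), (0.06015019863843918, 0.037860702723264694), 4.940600872039795)
```

View pics/gate.png

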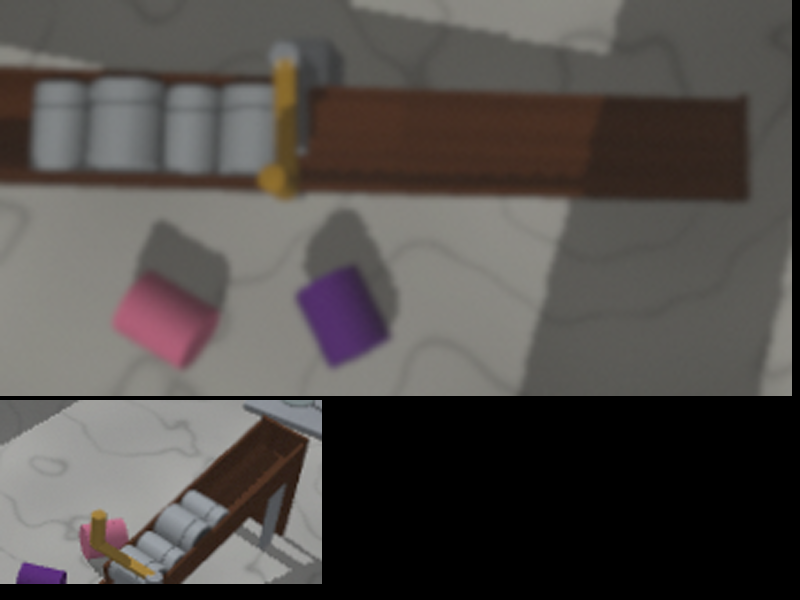

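```bash
python3 - <<'E'
from h import *
t=capture("top");s=capture("scene")
print("knob top",at(t,(220,229.2),.179).round(4),at(s,(362.6,120.6),.179).round(4))
print("hinge top (bar z.137)",at(t,(145+286/3.6,180+66/3.6),.137).round(4),"base of knob",at(t,(145+287/3.6,180+190/3.6),.137).round(4))
print("tray end",at(t,(145+747/3.6,180+97/3.6),.034).round(4),at(t,(145+747/3.6,180+200/3.6),.034).round(4))
print(proj(s,(.52,.29,.179)))
E
```

```text
knob top [0.513  0.2866 0.179 ] [0.5175 0.283  0.179 ]
hinge top (bar z.137) [0.591  0.2901 0.137 ] base of knob [0.5109 0.2846 0.137 ]
tray end [ 0.5958 -0.0133  0.034 ] [ 0.523  -0.0134  0.034 ]
[365.14207889 119.83450424]
```

```bash
python3 -m creep '[[87,0.7,0.8,1,0,0,5.6],[87,0.7,1,1,0,0,5.6],[87,0.7,1,1,0,0,5.6],[87,0.7,1,1,0,0,5.6],[87,0.7,1,0.5,0,0,0],[87,0.7,1,0,0,0,0],[87,0.7,1,0,0,0,0],[87,0.7,1,0,0,0,0]]'
python3 -m creep '[[60,0.7,1,0,0,0,0],[60,0.7,1,0,0,0,0],[60,0.7,1,0,0,0,0],[60,0.7,1,0,0,0,0],[60,0.6,1,0,0,0,0],[60,0.6,1,0,0,0,0],[60,0.3,1,0,0,0,0],[60,0.3,1,0,0,0,0]]'
python3 -m creep '[[60,0,1,0,0,0,0],[60,0,1,0,0,0,0],[60,0,1,0,0,0,0],[60,0,1,0,0,0,0],[60,0,1,0,0,0,0],[60,0,1,0,0,0,0],[60,0,1,0,0,0,0],[60,0,1,0,0,0,0]]'
python3 -m creep '[[60,0,1,0,0,0,0],[60,0,1,0,0,0,0],[60,0,1,0,0,0,0],[60,0,1,0,0,0,0],[60,0,1,0,0,0,0],[60,0,1,0,0,0,0],[60,0,1,0,0,0,0],[60,0,1,0,0,0,0]]'
```

```text
time_s: 1.97
tcp_pos: [0.4003, -0.4267, 0.3076]
eef_rot: [-179.9, 0.0, -135.0]
contact_force: [0.2, 0.4, -0.3]
gripper_width: 0.087
gripper_force: 0.0
time_s: 2.63
tcp_pos: [0.5151, -0.2266, 0.3068]
eef_rot: [180.0, -0.0, -135.0]
contact_force: [-0.1, -0.7, 0.7]
gripper_width: 0.0602
gripper_force: 0.0
time_s: 3.3
tcp_pos: [0.5144, -0.0269, 0.3072]
eef_rot: [-180.0, 0.0, -135.0]
contact_force: [0.8, 0.5, -0.0]
gripper_width: 0.0599
gripper_force: 0.0
time_s: 3.97
tcp_pos: [0.5144, 0.1732, 0.3072]
eef_rot: [-180.0, 0.0, -135.0]
contact_force: [1.6, 0.3, -0.6]
gripper_width: 0.06
gripper_force: 0.0
```

Moves track well. I'll check the knob with the wrist camera from nearby.

```bash
python3 -m creep '[[60,0,0.9,0,0,0,0],[60,0,0.9,0,0,0,0],[60,0,0,0,0,0,0],[60,0,0,0,0,0,0]]'
python3 - <<'E'
from h import *
w=capture("wrist");print(w["origin"],w["rotation"])
for d in search_frame(w,"gate_knob")[:3]: print(d)
save(w,"w1",scale=1.25)
print(proj(w,(.514,.286,.179)),proj(w,(.595,.288,.179)))
E
```

```text
time_s: 4.3
tcp_pos: [0.5144, 0.2179, 0.3066]
eef_rot: [180.0, -0.0, -134.9]
contact_force: [0.2, -0.1, 0.4]
gripper_width: 0.06
gripper_force: 0.0
[0.45527751 0.15832592 0.49712167] [1.62129030e+02 1.78110310e-02 1.35190282e+02]
{'bbox': [308.8, 202.4, 365.1, 255.7], 'conf': 0.85}
{'bbox': [93.2, 0.0, 137.3, 24.8], 'conf': 0.38}
[359.31130603 219.52277854] [313.45161505 261.89952797]
```

View pics/w1.png

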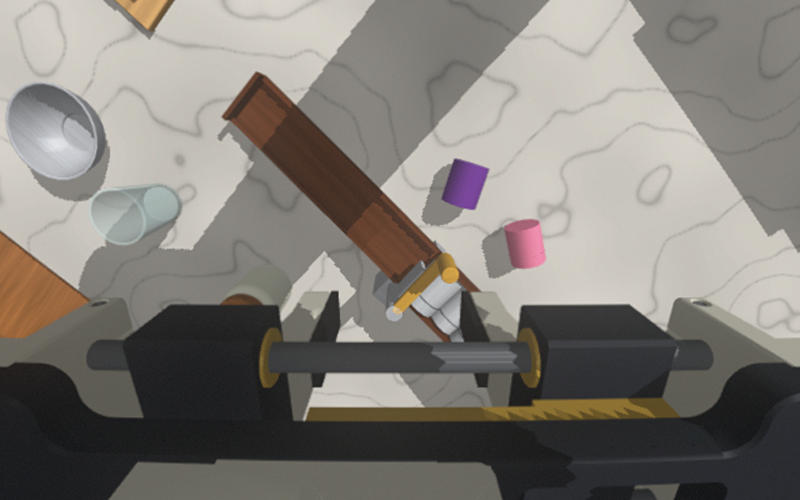

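```bash
python3 - <<'E'
from h import *
w=capture("wrist")
print(at(w,(360,213.5),.179),at(w,(315.5,250.5),.14),at(w,(315.5,250.5),.16))
print("tray end corners",at(w,(223/1.25,115/1.25),.034),at(w,(263/1.25,73/1.25),.034))
E
```

```text
[0.5084668  0.27972931 0.179     ] [0.59751219 0.29182503 0.14      ] [0.58955061 0.28428849 0.16      ]
tray end corners [ 0.59590941 -0.01288477  0.034     ] [ 0.52316126 -0.00729453  0.034     ]
```

```bash
python3 -m creep '[[70,-0.05,0.9,0,0,0,0],[70,-0.05,0.9,0,0,0,0],[70,0,0.84,0,0,0,0],[70,0,0,-1,0,0,0],[70,0,0,-1,0,0,0],[70,0,0,-1,0,0,0],[70,0,0,-1,0,0,0],[70,0,0,0,0,0,0]]'
python3 -m creep '[[70,0,0,-0.8,0,0,0],[70,0,0,-0.8,0,0,0],[70,0,0,-0.7,0,0,0],[5,0,0,0,0,0,0],[5,0,0,0,0,0,0],[5,0,0,0,0,0,0],[5,0,0,0,0,0,0],[5,0,0,0,0,0,0]]' 8
```

```text
time_s: 5.12
tcp_pos: [0.5098, 0.2804, 0.2021]
eef_rot: [179.9, -0.4, -135.1]
contact_force: [-1.3, -0.9, -0.8]
gripper_width: 0.0698
gripper_force: 0.0
time_s: 5.78
tcp_pos: [0.5128, 0.2834, 0.151]
eef_rot: [-180.0, 0.1, -135.0]
contact_force: [-1.1, 0.2, -0.3]
gripper_width: 0.0422
gripper_force: 0.0
```

```bash
python3 -m creep '[[5,0,0,0,0,0,0],[5,0,0,0,0,0,0],[5,0,0,0,0,0,0],[5,0,0,0,0,0,0],[5,0,0,0,0,0,0],[5,0,0,0,0,0,0],[5,0,0,0,0,0,0],[5,0,0,0,0,0,0]]' 8
```

```text
time_s: 6.45
tcp_pos: [0.5121, 0.2829, 0.1494]
eef_rot: [-180.0, -0.0, -135.0]
contact_force: [0.0, 0.7, 0.3]
gripper_width: 0.0051
gripper_force: 0.0
```

The fingers shut on nothing (5 mm, 0 N), so I'll look at where the knob is relative to them.

```bash
python3 - <<'E'
from h import *
w=capture("wrist");t=capture("top")
im=np.vstack([cv2.resize(w["frame"][180:400,190:490,::-1],None,fx=1.36,fy=1.36,interpolation=2)[:, :408],cv2.resize(t["frame"][150:260,150:286,::-1],None,fx=3,fy=3,interpolation=2)[:300,:408]])
cv2.imwrite("pics/w2.png",im)
E
```

```text
(no output)
```

View pics/w2.png

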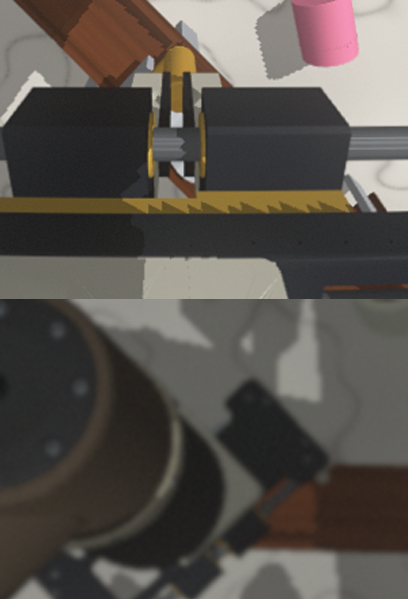

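```bash
python3 - <<'E'
from h import *
w=capture("wrist")
for px in[(178,50),(178,60)]:
    for z in(.179,):print(at(w,(190+px[0]/1.36,180+px[1]/1.36),z))
print(w["origin"],proj(w,(.5121,.2829,.1494)),proj(w,(.5121,.2829,.179)))
for d in search_frame(w,"gate_knob")[:3]: print(d)
E
```

```text
[0.49810781 0.27002238 0.179     ]
[0.50154931 0.27348598 0.179     ]
[0.45280007 0.22339676 0.33987387] [319.54052386 225.69824339] [319.5403535  244.65807297]
{'bbox': [280.3, 212.6, 333.1, 263.3], 'conf': 0.55}
{'bbox': [52.7, 0.0, 493.1, 391.9], 'conf': 0.24}
```

```bash
python3 -m creep '[[80,0,0,0,0,0,0],[80,0,0,0,0,0,0],[80,0,0,0.5,0,0,0],[80,0,0,0.9,0,0,0],[80,0,0,0.9,0,0,0],[80,-0.8,-0.8,0,0,0,0],[80,0,0,0,0,0,0],[80,0,0,0,0,0,0]]'
python3 - <<'E'
from h import *
w=capture("wrist");print(w["K"][0][0],w["k1"],w["origin"])
for d in search_frame(w,"gate_knob")[:3]: print(d)
save(w,"w3",(170,130,470,330),2.6)
for P in[(.511,.283,.179),(.511,.283,.137),(.5,.271,.179),(.596,.288,.137)]: print(P,(proj(w,P)-[170,130])*2.6)
E
```

```text
time_s: 7.32
tcp_pos: [0.4916, 0.2624, 0.2077]
eef_rot: [180.0, 0.1, -135.0]
contact_force: [-0.2, 0.1, -0.9]
gripper_width: 0.053
gripper_force: 0.0
283.01834563807563 -0.033283833315089766 [0.43214913 0.20271875 0.39798793]
(0.511, 0.283, 0.179) [391.13031886 292.1789328 ]
(0.511, 0.283, 0.137) [390.76957853 241.69446667]
(0.5, 0.271, 0.179) [389.07353495 246.94710599]
(0.596, 0.288, 0.137) [253.36536733 383.44256217]
```

View pics/w3.png

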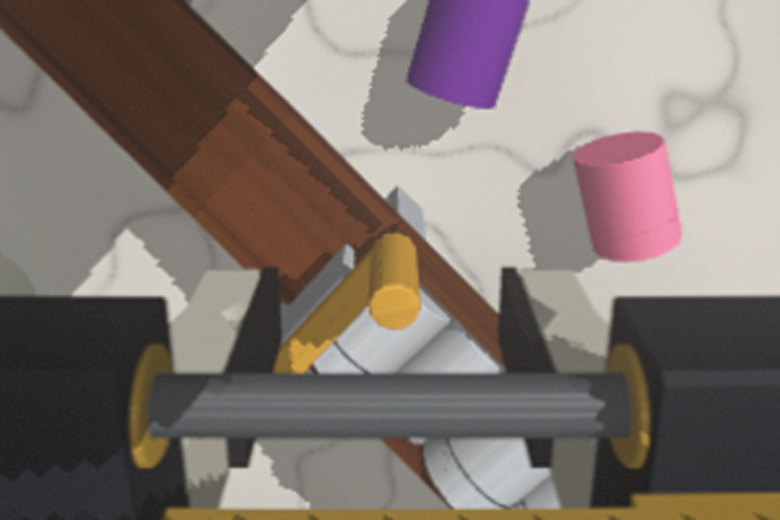

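```bash
python3 - <<'E'
from h import *
w=capture("wrist")
print(at(w,(170+395/2.6,130+305/2.6),.179),at(w,(170+393/2.6,130+240/2.6),.137),r.get_state()["tcp_pos"])
g=Ro.from_euler("xyz",r.get_state()["eef_rot"],degrees=True).as_matrix().T@(np.array(w["origin"])-r.get_state()["tcp_pos"]);print(g)
E
python3 -m creep '[[60,0.9,0.9,0,0,0,0],[60,0,0.05,0,0,0,0],[60,0,0,0,0,0,0],[60,0,0,-0.8,0,0,0],[60,0,0,-0.8,0,0,0],[60,0,0,-0.7,0,0,0],[60,0,0,0,0,0,0],[60,0,0,0,0,0,0]]'
python3 -m creep '[[40,0,0,0,0,0,0],[30,0,0,0,0,0,0],[30,0,0,0,0,0,0],[30,0,0,0,0,0,0],[30,0,0,0,0,0,0],[30,0,0,0,0,0,0]]'
python3 - <<'E'
from h import *
w=capture("wrist");save(w,"w4",(190,150,450,330),3)
E
```

```text
[0.51370641 0.28749009 0.179     ] [0.51020215 0.28334346 0.137     ] [0.49221083 0.26305517 0.20670719]
[ 8.42412284e-02 -1.54369548e-04 -1.90661026e-01]
time_s: 8.13
tcp_pos: [0.5141, 0.286, 0.1488]
eef_rot: [-180.0, -0.1, -135.0]
contact_force: [-0.6, -0.4, 0.5]
gripper_width: 0.0604
gripper_force: 0.0
time_s: 8.63
tcp_pos: [0.5147, 0.2868, 0.1499]
eef_rot: [180.0, 0.0, -135.0]
contact_force: [0.6, -0.3, 0.5]
gripper_width: 0.031
gripper_force: 0.0
```

View pics/w4.png

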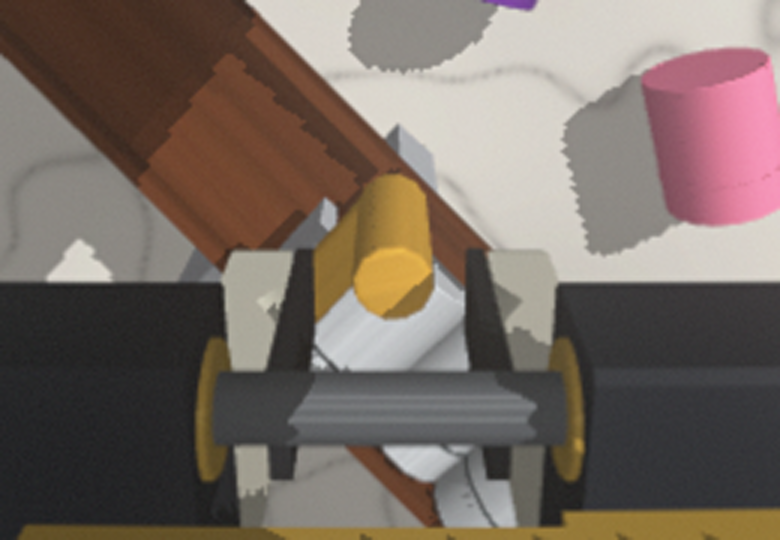

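The fingertips appear about 35 mm nearer the camera than the reported TCP would put them: a 31 mm gap spans about 51 px, so depth ≈0.17 m. They therefore closed above the knob. Descending further is safe beside the bar with the hand opened to 60, so I'll lower and close again while watching the force.

```bash
python3 -m creep '[[60,0,0,0,0,0,0],[60,0,0,0,0,0,0],[60,0,0,0,0,0,0],[60,0,0,0,0,0,0],[60,0,0,-0.3,0,0,0],[60,0,0,-0.3,0,0,0],[60,0,0,-0.3,0,0,0],[60,0,0,0,0,0,0]]'
python3 -m creep '[[60,0,0,0,0,0,0],[5,0,0,0,0,0,0],[5,0,0,0,0,0,0],[5,0,0,0,0,0,0],[5,0,0,0,0,0,0],[5,0,0,0,0,0,0],[5,0,0,0,0,0,0],[5,0,0,0,0,0,0]]' 8
python3 -m creep '[[5,0,0,0,0,0,0],[5,0,0,0,0,0,0],[5,0,0,0,0,0,0]]'
python3 - <<'E'
from h import *
w=capture("wrist");save(w,"w5",(190,150,450,330),2)
print(r.grip_depth)
E
```

```text
time_s: 9.35
tcp_pos: [0.5134, 0.2858, 0.1245]
eef_rot: [180.0, -0.2, -135.0]
contact_force: [-0.2, -0.3, 0.6]
gripper_width: 0.0603
gripper_force: 0.0
time_s: 10.02
tcp_pos: [0.5146, 0.2867, 0.1271]
eef_rot: [180.0, 0.0, -135.0]
contact_force: [-3.6, 1.5, 1.7]
gripper_width: 0.0191
gripper_force: 2.1
time_s: 10.27
tcp_pos: [0.5143, 0.2867, 0.127]
eef_rot: [180.0, -0.0, -135.0]
contact_force: [-2.5, 0.5, 2.5]
gripper_width: 0.0175
gripper_force: 8.0
0.0188
```

View pics/w5.png

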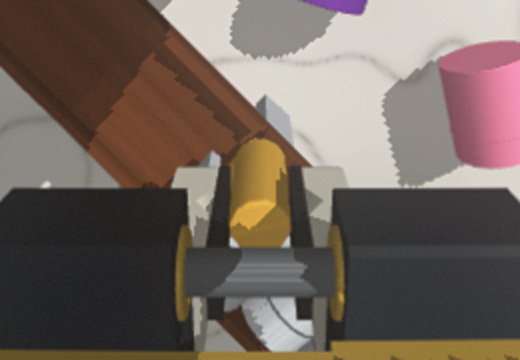

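Gripped (17.5 mm, 8 N). Now I'll turn the handle along its 85 mm arc.

```bash
python3 -m creep '[[5,0.03,-0.33,0,0,0,0],[5,0.035,-0.333,0,0,0,0],[5,0.097,-0.319,0,0,0,0],[5,0.097,-0.319,0,0,0,0],[5,0.157,-0.294,0,0,0,0],[5,0.157,-0.294,0,0,0,0],[5,0.212,-0.258,0,0,0,0],[5,0.212,-0.258,0,0,0,0]]' 10
```

```text
time_s: 10.98
tcp_pos: [0.5392, 0.2258, 0.1269]
eef_rot: [180.0, -0.1, -135.0]
contact_force: [-4.2, 0.8, 2.6]
gripper_width: 0.0179
gripper_force: 10.0
```

```bash
python3 -m creep '[[5,0.257,-0.211,0,0,0,0],[5,0.257,-0.211,0,0,0,0],[5,0.294,-0.157,0,0,0,0],[5,0.294,-0.157,0,0,0,0],[5,0.319,-0.097,0,0,0,0],[5,0.319,-0.097,0,0,0,0],[5,0.33,-0.03,0,0,0,0],[5,0.333,-0.035,0,0,0,0]]'
```

```text
time_s: 11.65
tcp_pos: [0.5976, 0.2011, 0.1263]
eef_rot: [179.8, -0.3, -135.0]
contact_force: [-23.9, 4.1, 11.7]
gripper_width: 0.0233
gripper_force: 10.0
```

```bash
python3 -m creep '[[5,-0.1,0,0,0,0,0],[5,0,0,0,0,0,0],[5,0,0,0,0,0,0],[5,0,0,0,0,0,0],[5,0,0,0,0,0,0],[5,0,0,0,0,0,0]]'
python3 - <<'E'
from h import *
t=capture("top");s=capture("scene")
a=cv2.resize(t["frame"][170:290,100:366,::-1],None,fx=3,fy=3,interpolation=2);b=cv2.resize(s["frame"][60:250,280:460,::-1],None,fx=1.25,fy=1.25,interpolation=2)
im=np.zeros((600,800,3),np.uint8);im[:360,:798]=a;im[361:361+b.shape[0],:b.shape[1]]=b
cv2.imwrite("pics/open.png",im)
E
```

```text
time_s: 12.15
tcp_pos: [0.5959, 0.2035, 0.1263]
eef_rot: [179.8, -0.0, -135.0]
contact_force: [-10.6, 8.6, 2.7]
gripper_width: 0.0171
gripper_force: 10.0
```

View pics/open.png

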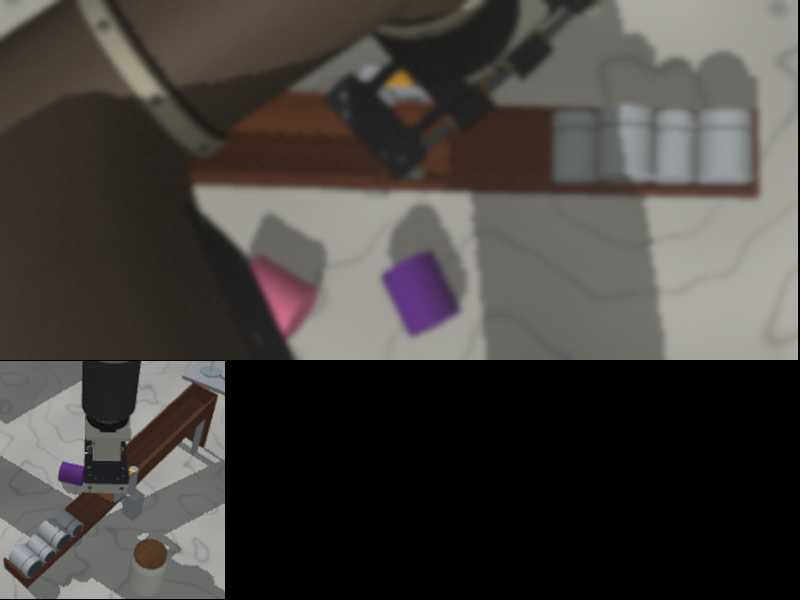

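All four tins are in the tray: large, small, large, small from the end stop, at crop x≈725, 675, 625, 577. The handle is at its open stop, so I'll close it along the reversed arc.

```bash
python3 -m creep '[[5,-0.283,0.035,0,0,0,0],[5,-0.28,0.03,0,0,0,0],[5,-0.319,0.097,0,0,0,0],[5,-0.319,0.097,0,0,0,0],[5,-0.294,0.157,0,0,0,0],[5,-0.294,0.157,0,0,0,0],[5,-0.257,0.211,0,0,0,0],[5,-0.257,0.211,0,0,0,0]]' 12
python3 -m creep '[[5,-0.212,0.258,0,0,0,0],[5,-0.212,0.258,0,0,0,0],[5,-0.157,0.294,0,0,0,0],[5,-0.157,0.294,0,0,0,0],[5,-0.097,0.319,0,0,0,0],[5,-0.097,0.319,0,0,0,0],[5,-0.035,0.333,0,0,0,0],[5,-0.03,0.33,0,0,0,0]]'
python3 -m creep '[[5,0,0.1,0,0,0,0],[5,0,0,0,0,0,0],[5,0,0,0,0,0,0],[5,0,0,0,0,0,0]]'
```

```text
time_s: 12.92
tcp_pos: [0.5351, 0.2198, 0.1261]
eef_rot: [-179.9, -0.8, -135.1]
contact_force: [-11.2, -18.7, 9.6]
gripper_width: 0.015
gripper_force: 15.2
time_s: 13.58
tcp_pos: [0.5084, 0.2834, 0.1256]
eef_rot: [179.8, -0.6, -135.0]
contact_force: [-20.6, -2.5, 6.8]
gripper_width: 0.0173
gripper_force: 12.0
time_s: 13.92
tcp_pos: [0.509, 0.2867, 0.1256]
eef_rot: [179.8, -0.6, -135.0]
contact_force: [-20.7, -2.0, 8.4]
gripper_width: 0.0176
gripper_force: 12.0
```

```bash
python3 -m creep '[[50,0,0,0,0,0,0],[50,0,0,0,0,0,0],[50,0,0,0,0,0,0],[50,0,0,0.8,0,0,0],[60,0,0,1,0,0,0],[70,0,0,1,0,0,0],[85,0,0,1,0,0,0],[85,0,0,1,0,0,0]]'
python3 -m creep '[[85,0.28,-1,0.3,0,0,6.43],[85,0.28,-1,0.3,0,0,6.43],[85,0.28,-1,0.3,0,0,6.43],[85,0.28,-1,0.3,0,0,6.43],[85,0.28,-1,0,0,0,6.43],[85,0.28,-1,0,0,0,6.43],[85,0.28,0,0,0,0,6.43],[85,0,0,0,0,0,0]]'
python3 - <<'E'
from h import *
w=capture("wrist");t=capture("top");s=capture("scene")
a=cv2.resize(t["frame"][170:300,100:366,::-1],None,fx=2,fy=2,interpolation=2)
b=cv2.resize(w["frame"][:,:,::-1],None,fx=.83,fy=.83,interpolation=3)
im=np.zeros((600,540,3),np.uint8);im[:260,:532]=a;im[261:261+b.shape[0],:531]=b
cv2.imwrite("pics/tray.png",im)
for c,n in((t,"top"),(w,"wrist")):
  for nm in("large_tin_1","small_tin_1"):
    for o in outline_of(c,nm)[:4]:
      if o["conf"]<.3: continue
      z=.045
      cn=max(cv2.findContours(o["region"].astype(np.uint8),0,2)[0],key=cv2.contourArea)[:,0]
      P=np.array([at(c,p,z)[:2] for p in cn],np.float32);print(n,nm,round(o["conf"],2),np.round(o["bbox"]),cv2.minAreaRect(P))
  for d in search_frame(c,"gate_knob")[:2]: print("knob",n,d)
E
```

```text
time_s: 14.58
tcp_pos: [0.515, 0.289, 0.2485]
eef_rot: [-180.0, 0.1, -135.0]
contact_force: [-0.1, 0.1, -0.1]
gripper_width: 0.0655
gripper_force: 0.0
time_s: 15.25
tcp_pos: [0.5649, 0.1377, 0.2773]
eef_rot: [-179.9, -0.0, -89.8]
contact_force: [0.7, 1.3, 0.3]
gripper_width: 0.0849
gripper_force: 0.0
top large_tin_1 0.88 [297. 205. 321. 232.] ((0.5660437345504761, 0.09604822099208832), (0.0694781243801117, 0.05056554451584816), 7.212798118591309)
top large_tin_1 0.69 [181. 255. 203. 278.] ((0.44017457962036133, 0.3774225115776062), (0.06754586845636368, 0.03423730656504631), 58.78794479370117)
top large_tin_1 0.64 [330. 205. 352. 230.] ((0.566530168056488, 0.014736221171915531), (0.06331649422645569, 0.0475500114262104), 0.6181570887565613)
top large_tin_1 0.58 [224. 256. 254. 283.] ((0.4388589560985565, 0.2612278461456299), (0.06165475398302078, 0.0484384261071682), 28.08922004699707)
top small_tin_1 0.56 [322. 204. 330. 235.] ((0.5633330941200256, 0.05585302412509918), (0.05804707482457161, 0.030028928071260452), 0.9600948095321655)
wrist large_tin_1 0.92 [373. 214. 411. 256.] ((0.
[... 231 characters left out ...]
66492), 1.4047931432724)
wrist large_tin_1 0.7 [371. 298. 402. 315.] ((0.44475966691970825, 0.39777854084968567), (0.03509901836514473, 0.05052312836050987), 89.91316986083984)
wrist large_tin_1 0.6 [299. 120. 343. 154.] ((0.5646704435348511, 0.09946973621845245), (0.05947865545749664, 0.05068656802177429), 1.4712318181991577)
wrist small_tin_1 0.89 [300.  98. 340. 124.] ((0.5646165013313293, 0.05738799273967743), (0.057452525943517685, 0.032969944179058075), 0.2863085865974426)
wrist small_tin_1 0.83 [302. 153. 342. 180.] ((0.5618943572044373, 0.14207570254802704), (0.05916757881641388, 0.03684791550040245), 1.5561221837997437)
knob wrist {'bbox': [291.3, 255.7, 368.3, 314.5], 'conf': 0.91}
```

View pics/tray.png

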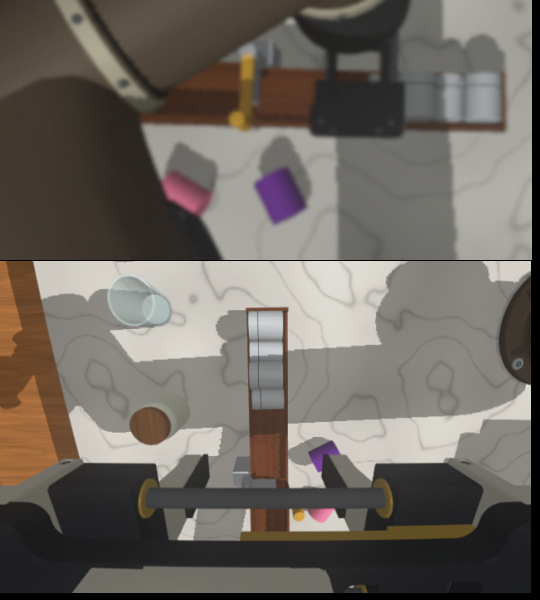

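The tray holds four tins: wrist-view boxes at rows 58–96 (L), 98–124 (S), 120–154 (L) and 153–180 (S). The handle is closed again, and the decoys are outside the tray. I'll pick the uphill thin tin first.

```bash
python3 -m creep '[[85,-0.08,0.12,-1,0,0,0],[85,0,0,-1,0,0,0],[85,0,0,-1,0,0,0],[85,0,0,-1,0,0,0],[85,0,0,-1,0,0,0],[85,0,0,-1,0,0,0],[85,0,0,-1,0,0,0],[85,0,0,-1,0,0,0]]'
python3 -m creep '[[85,0,0,-0.7,0,0,0],[85,0,0,-0.7,0,0,0],[85,0,0,-0.5,0,0,0],[85,0,0,-0.5,0,0,0],[85,0,0,-0.2,0,0,0],[85,0,0,0,0,0,0],[50,0,0,0,0,0,0],[50,0,0,0,0,0,0]]' 8
python3 -m creep '[[50,0,0,0,0,0,0],[50,0,0,0,0,0,0],[50,0,0,0,0,0,0],[50,0,0,0,0,0,0],[50,0,0,0,0,0,0],[50,0,0,0,0,0,0]]'
```

```text
time_s: 16.37
tcp_pos: [0.5615, 0.1425, 0.076]
eef_rot: [-180.0, 0.0, -90.0]
contact_force: [0.9, -0.1, 0.6]
gripper_width: 0.0851
gripper_force: 0.0
time_s: 17.03
tcp_pos: [0.5622, 0.1426, 0.0128]
eef_rot: [-179.9, 0.0, -90.0]
contact_force: [0.3, -0.2, 0.7]
gripper_width: 0.0767
gripper_force: 0.0
time_s: 17.53
tcp_pos: [0.5604, 0.1423, 0.0125]
eef_rot: [179.9, 0.0, -90.0]
contact_force: [-5.8, 2.5, 1.6]
gripper_width: 0.0704
gripper_force: 8.0
```

Stopped at 70 mm, on the tray guides, so it was too low. That pins the tip offset at about +31 mm. I'll open, rise 6 mm and close again.

```bash
python3 -m creep '[[85,0,0,0,0,0,0],[85,0.04,0,0,0,0,0],[85,0,0,0.1,0,0,0],[85,0,0,0.14,0,0,0],[45,0,0,0,0,0,0],[45,0,0,0,0,0,0],[45,0,0,0,0,0,0],[45,0,0,0,0,0,0]]' 6
python3 -m creep '[[45,0,0,0,0,0,0],[45,0,0,0,0,0,0],[45,0,0,0,0,0,0],[45,0,0,0,0,0,0]]' 12
```

```text
time_s: 18.2
tcp_pos: [0.5626, 0.1421, 0.0179]
eef_rot: [180.0, -0.0, -90.0]
contact_force: [1.7, 0.1, 0.3]
gripper_width: 0.0636
gripper_force: 0.0
time_s: 18.53
tcp_pos: [0.5623, 0.1422, 0.0178]
eef_rot: [180.0, -0.0, -90.0]
contact_force: [-1.8, 1.3, 0.6]
gripper_width: 0.0562
gripper_force: 12.0
```

```bash
python3 -m creep '[[45,0,0,0.5,0,0,0],[45,0,0,0.7,0,0,0],[45,0,0,1,0,0,0],[45,0,0,1,0,0,0],[45,0,0,1,0,0,0],[45,0,-0.3,1,0,0,0],[45,0,-0.7,0.6,0,0,0],[45,0,-1,0,0,0,0]]' 20
python3 -m creep '[[45,-0.1,-1,0,0,0,0],[45,-0.1,-1,0,0,0,0],[45,-0.1,-1,0,0,0,0],[45,-0.1,-1,0,0,0,0],[45,-0.1,-1,0,0,0,0],[45,-0.1,-1,0,0,0,0],[45,-0.1,-1,0,0,0,0],[45,-0.1,-1,0,0,0,0]]'
python3 - <<'E'
from h import *
for n in("top","scene","wrist"):
  t=capture(n)
  for o in outline_of(t,"rack")[:1]:
    cn=max(cv2.findContours(o["region"].astype(np.uint8),0,2)[0],key=cv2.contourArea)[:,0]
    P=np.array([at(t,p,.012)[:2] for p in cn],np.float32);print(n,o["conf"],o["bbox"],cv2.minAreaRect(P))
save(t,"rack1",scale=1)
E
```

```text
time_s: 19.2
tcp_pos: [0.565, 0.0934, 0.167]
eef_rot: [-179.6, 0.1, -89.8]
contact_force: [1.3, -0.6, -1.6]
gripper_width: 0.0559
gripper_force: 19.9
time_s: 19.87
tcp_pos: [0.5423, -0.1091, 0.1629]
eef_rot: [-180.0, -0.0, -90.0]
contact_force: [0.9, -0.5, -1.1]
gripper_width: 0.056
gripper_force: 19.9
top 0.87 [407.1, 212.2, 482.3, 288.7] ((0.48925626277923584, -0.24500638246536255), (0.1971856653690338, 0.19285452365875244), 1.1068596839904785)
scene 0.63 [149.9, 222.0, 257.0, 319.2] ((0.49268341064453125, -0.24744099378585815), (0.20600399374961853, 0.19216938316822052), 0.9298633337020874)
wrist 0.97 [271.1, 0.6, 458.9, 141.4] ((0.4911339282989502, -0.22640562057495117), (0.1997794359922409, 0.14932461082935333), 1.0834431648254395)
```

View pics/rack1.png

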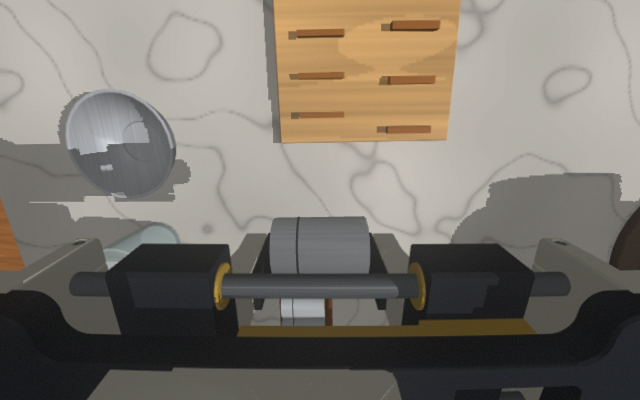

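The rack has not moved (centre ≈(0.491,−0.246), yaw ≈1°) and the tin is held level. I'll place it in the far narrow trough.

```bash
python3 -m creep '[[45,0,-1,0,0,0,0],[45,0,-1,0,0,0,0],[45,0,-1,-0.2,0,0,0],[45,0,-1,-0.5,0,0,0],[45,0,-1,-0.8,0,0,0],[45,0,-1,-0.8,0,0,0],[45,0,-0.9,-0.8,0,0,0.5],[45,0,0,-0.8,0,0,0.5]]' 20
python3 -m creep '[[45,0,0,-0.8,0,0,0],[45,0,0,-0.8,0,0,0],[45,0,0,-0.4,0,0,0],[45,0,0,-0.2,0,0,0],[45,0,0,0,0,0,0],[45,0,0,0,0,0,0]]'
```

```text
time_s: 20.83
tcp_pos: [0.543, -0.2825, 0.0643]
eef_rot: [-180.0, -0.0, -89.0]
contact_force: [0.1, -0.5, 0.0]
gripper_width: 0.0557
gripper_force: 19.9
time_s: 21.33
tcp_pos: [0.5434, -0.28, 0.0112]
eef_rot: [-180.0, -0.0, -88.9]
contact_force: [1.0, -0.9, -0.7]
gripper_width: 0.0558
gripper_force: 19.9
```

```bash
python3 -m creep '[[45,-0.06,-0.3,0,0,0,0],[45,0,0,-0.2,0,0,0],[45,0,0,-0.15,0,0,0],[45,0,0,-0.1,0,0,0],[45,0,0,0,0,0,0],[45,0,0,0,0,0,0]]'
```

```text
time_s: 21.83
tcp_pos: [0.5409, -0.2878, -0.001]
eef_rot: [180.0, 0.0, -89.0]
contact_force: [-0.0, 0.2, -0.8]
gripper_width: 0.0558
gripper_force: 19.9
```

```bash
python3 -m creep '[[45,0,0,-0.08,0,0,0],[45,0,0,0,0,0,0],[45,0,0,0,0,0,0]]'; python3 -m creep '[[45,0,0,-0.08,0,0,0],[45,0,0,0,0,0,0],[45,0,0,0,0,0,0]]';python3 -m creep '[[45,0,0,-0.08,0,0,0],[45,0,0,0,0,0,0],[45,0,0,0,0,0,0]]'
```

```text
time_s: 22.08
tcp_pos: [0.5411, -0.2878, -0.0029]
eef_rot: [180.0, 0.0, -89.0]
contact_force: [0.8, -0.5, -1.4]
gripper_width: 0.0558
gripper_force: 19.9
time_s: 22.33
tcp_pos: [0.5415, -0.2875, -0.0045]
eef_rot: [-180.0, 0.0, -89.0]
contact_force: [0.4, 3.1, 1.5]
gripper_width: 0.0561
gripper_force: 19.9
time_s: 22.58
tcp_pos: [0.5415, -0.2878, -0.0049]
eef_rot: [-179.9, -0.0, -88.9]
contact_force: [-3.6, 6.2, 15.7]
gripper_width: 0.0558
gripper_force: 20.0
```

```bash
python3 -m creep '[[76,0,0,0.06,0,0,0],[76,0,0,0,0,0,0],[76,0,0,0,0,0,0],[76,0,0,0,0,0,0],[76,0,0,0.5,0,0,0],[76,0,0,0.8,0,0,0],[85,0,0,1,0,0,0],[85,0,0,1,0,0,0]]'
python3 -m creep '[[85,0,0.5,1,0,0,0],[85,0.1,1,0.5,0,0,-0.5],[85,0.1,1,0,0,0,-0.5],[85,0.1,1,0,0,0,0],[85,0.1,1,0,0,0,0],[85,0.1,1,0,0,0,0],[85,0.1,1,0,0,0,0],[85,0.1,1,0,0,0,0]]'
python3 -m creep '[[85,0.1,1,0,0,0,0],[85,0.1,1,0,0,0,0],[85,0,1,0,0,0,0],[85,0,1,0,0,0,0],[85,0,1,0,0,0,0],[85,0,1,0,0,0,0],[85,0,1,0,0,0,0],[85,0,1,0,0,0,0]]'
python3 -m creep '[[85,0,0,0,0,0,0]]'
python3 - <<'E'
from h import *
for n in("top","wrist"):
  t=capture(n)
  for k in("large_tin_1","small_tin_1"):
   for o in outline_of(t,k)[:5]:
    if o["conf"]<.4: continue
    cn=max(cv2.findContours(o["region"].astype(np.uint8),0,2)[0],key=cv2.contourArea)[:,0]
    P=np.array([at(t,p,.04)[:2] for p in cn],np.float32);print(n,k,o["conf"],o["bbox"],np.round(cv2.minAreaRect(P)[0],3),np.round(cv2.minAreaRect(P)[1],3),cv2.minAreaRect(P)[2])
E
```

```text
time_s: 23.25
tcp_pos: [0.5404, -0.2878, 0.0772]
eef_rot: [179.9, 0.0, -89.0]
contact_force: [-0.4, -0.1, 0.3]
gripper_width: 0.0825
gripper_force: 0.0
time_s: 23.92
tcp_pos: [0.5584, -0.0992, 0.1144]
eef_rot: [180.0, -0.0, -90.0]
contact_force: [0.4, -0.3, -0.2]
gripper_width: 0.0853
gripper_force: 0.0
time_s: 24.58
tcp_pos: [0.5633, 0.1008, 0.1144]
eef_rot: [180.0, -0.0, -90.0]
contact_force: [0.4, -0.5, 0.2]
gripper_width: 0.0847
gripper_force: 0.0
time_s: 24.67
tcp_pos: [0.5639, 0.103, 0.1144]
eef_rot: [-180.0, 0.0, -89.8]
contact_force: [0.2, 0.8, 0.4]
gripper_width: 0.0846
gripper_force: 0.0
top large_tin_1 0.87 [332.0, 207.8, 349.5, 228.9] [0.565 0.016] [0.058 0.045] 0.6180323958396912
top large_tin_1 0.84 [228.8, 255.7, 252.2, 280.7] [0.445 0.255] [0.063 0.034] 36.41471862792969
top large_tin_1 0.52 [299.2, 213.9, 310.2, 225.2] [0.561 0.106] [0.023 0.03 ] 1.1704192161560059
top large_tin_1 0.41 [405.2, 211.9, 482.1, 291.6] [ 0.487 -0.238] [0.192 0.188] 0.9236688017845154
top small_tin_1 0.85 [449.3, 217.6, 467.4, 240.4] [ 0.541 -0.284] [0.062 0.041] 5.176270008087158
top small_tin_1 0.79 [321.8, 206.6, 328.2, 232.4] [0.564 0.055] [0.06  0.027] 5.351760387420654
wrist large_tin_1 0.94 [284.0, 79.2, 348.7, 134.8] [0.566 0.017] [0.061 0.048] 1.2052850723266602
wrist large_tin_1 0.8 [285.8, 169.0, 352.3, 224.2] [0.563 0.102] [0.064 0.054] 0.15218721330165863
wrist large_tin_1 0.69 [390.4, 301.5, 418.8, 326.4] [0.466 0.246] [0.029 0.034] 22.470169067382812
wrist small_tin_1 0.63 [288.1, 132.7, 348.2, 173.8] [0.565 0.058] [0.059 0.036] 1.156835675239563
wrist small_tin_1 0.47 [263.0, 70.2, 361.1, 338.8] [0.561 0.088] [0.075 0.201] 1.2722009420394897
```

The thin tin is in its trough. Next is the second fat tin.

```bash
python3 -m creep '[[85,0,-0.12,-0.9,0,0,0],[85,0,0,-0.9,0,0,0],[85,0,0,-0.9,0,0,0],[85,0,0,-0.7,0,0,0],[85,0,0,-0.5,0,0,0],[85,0,0,-0.16,0,0,0],[85,0,0,0,0,0,0],[45,0,0,0,0,0,0]]' 6
python3 -m creep '[[45,0,0,0,0,0,0],[45,0,0,0,0,0,0],[45,0,0,0,0,0,0],[45,0,0,0,0,0,0],[45,0,0,0,0,0,0],[45,0,0,0,0,0,0]]' 12
```

```text
time_s: 25.63
tcp_pos: [0.564, 0.0963, 0.0137]
eef_rot: [-180.0, -0.0, -90.0]
contact_force: [0.4, 0.5, -0.5]
gripper_width: 0.082
gripper_force: 0.0
time_s: 26.13
tcp_pos: [0.5639, 0.0969, 0.0138]
eef_rot: [-180.0, 0.0, -90.0]
contact_force: [-0.8, 0.2, 5.1]
gripper_width: 0.0563
gripper_force: 11.9
```

```bash
python3 -m creep '[[45,0,0,0.5,0,0,0],[45,0,0,0.7,0,0,0],[45,0,0,1,0,0,0],[45,0,0,1,0,0,0],[45,0,-0.5,0.6,0,0,0],[45,-0.3,-1,0,0,0,0],[45,-0.3,-1,0,0,0,0],[45,-0.3,-1,0,0,0,0]]' 20
python3 -m creep '[[45,-0.3,-1,0,0,0,0],[45,-0.3,-1,0,0,0,0],[45,-0.3,-1,0,0,0,0],[45,-0.3,-1,0,0,0,0],[45,-0.3,-1,0,0,0,0],[45,-0.3,-1,0,0,0,0],[45,-0.3,-1,0,0,0,0],[45,-0.3,-1,0,0,0,0]]'
python3 -m creep '[[45,-0.4,-1,0,0,0,0.5],[45,-0.4,-1,0,0,0,0.5],[45,-0.4,-1,0,0,0,0],[45,-0.4,-1,0,0,0,0],[45,0,-0.5,0,0,0,0],[45,0,0,0,0,0,0],[45,0,0,0,0,0,0]]'
python3 - <<'E'
from h import *
for n in("scene","top"):
  t=capture(n)
  for k in("rack","small_tin_1"):
   for o in outline_of(t,k)[:1]:
    cn=max(cv2.findContours(o["region"].astype(np.uint8),0,2)[0],key=cv2.contourArea)[:,0]
    P=np.array([at(t,p,.012 if k=="rack" else .03)[:2] for p in cn],np.float32);print(n,k,o["conf"],o["bbox"],cv2.minAreaRect(P))
E
```

```text
time_s: 26.8
tcp_pos: [0.5405, 0.0086, 0.1082]
eef_rot: [180.0, 0.0, -89.9]
contact_force: [0.5, 0.1, -1.9]
gripper_width: 0.056
gripper_force: 19.9
time_s: 27.47
tcp_pos: [0.4802, -0.1918, 0.108]
eef_rot: [180.0, 0.0, -90.0]
contact_force: [-0.2, 0.3, -1.2]
gripper_width: 0.056
gripper_force: 19.9
time_s: 28.05
tcp_pos: [0.4409, -0.3036, 0.1079]
eef_rot: [180.0, 0.0, -89.1]
contact_force: [-0.5, 1.0, -1.5]
gripper_width: 0.0561
gripper_force: 19.9
scene rack 0.9 [150.9, 221.4, 257.1, 321.4] ((0.49310728907585144, -0.24691733717918396), (0.20958003401756287, 0.19365926086902618), 1.2639708518981934)
scene small_tin_1 0.97 [183.8, 275.3, 209.8, 298.6] ((0.5387406945228577, -0.28893664479255676), (0.07519187033176422, 0.035453375428915024), 2.4597418308258057)
top rack 0.49 [406.0, 247.0, 410.5, 262.2] ((0.47764575481414795, -0.15397799015045166), (0.0075859082862734795, 0.047926440834999084), 88.65778350830078)
top small_tin_1 0.89 [319.5, 208.1, 332.5, 236.2] ((0.5645902156829834, 0.05569867044687271), (0.06135149672627449, 0.03545539453625679), 0.9608285427093506)
```

Rack unchanged. Lowering.

```bash
python3 -m creep '[[45,0,0,-0.8,0,0,0],[45,0,0,-0.9,0,0,0],[45,0,0,-0.9,0,0,0],[45,0,0,-0.9,0,0,0],[45,0,0,-0.5,0,0,0],[45,0,0,-0.2,0,0,0],[45,0,0,0,0,0,0],[45,0,0,0,0,0,0]]'; python3 -m creep '[[45,0,0,-0.12,0,0,0],[45,0,0,0,0,0,0],[45,0,0,0,0,0,0]]'
```

```text
time_s: 29.02
tcp_pos: [0.4416, -0.3033, 0.0037]
eef_rot: [-180.0, -0.0, -88.9]
contact_force: [0.8, -0.6, 0.0]
gripper_width: 0.0559
gripper_force: 19.9
time_s: 29.27
tcp_pos: [0.4416, -0.3034, 0.0009]
eef_rot: [-179.9, -0.0, -89.0]
contact_force: [0.1, 0.2, -1.5]
gripper_width: 0.0559
gripper_force: 19.9
```

```bash
python3 -m creep '[[45,0,0,-0.08,0,0,0],[45,0,0,0,0,0,0],[45,0,0,0,0,0,0]]'; python3 -m creep '[[45,0,0,-0.06,0,0,0],[45,0,0,0,0,0,0],[45,0,0,0,0,0,0]]'
```

```text
time_s: 29.52
tcp_pos: [0.4417, -0.3035, -0.0012]
eef_rot: [-179.9, -0.0, -89.0]
contact_force: [-0.2, 0.3, 4.0]
gripper_width: 0.0562
gripper_force: 19.9
time_s: 29.77
tcp_pos: [0.4417, -0.3039, -0.0015]
eef_rot: [-179.9, -0.1, -88.9]
contact_force: [-4.0, 2.1, 16.8]
gripper_width: 0.0558
gripper_force: 20.0
```

```bash
python3 -m creep '[[74,0,0,0.06,0,0,0],[74,0,0,0,0,0,0],[74,0,0,0,0,0,0],[74,0,0,0,0,0,0],[74,0,0,0.5,0,0,0],[74,0,0,0.8,0,0,0],[85,0,0,1,0,0,0],[85,0,0,1,0,0,0]]'
python3 -m creep '[[85,0.3,0.6,1,0,0,0],[85,0.4,1,0,0,0,-0.5],[85,0.4,1,0,0,0,-0.5],[85,0.4,1,0,0,0,0],[85,0.4,1,0,0,0,0],[85,0.4,1,0,0,0,0],[85,0.4,1,0,0,0,0],[85,0.4,1,0,0,0,0]]'
python3 -m creep '[[85,0.4,1,0,0,0,0],[85,0.4,1,0,0,0,0],[85,0.4,1,0,0,0,0],[85,0.3,1,0,0,0,0],[85,0.3,1,0,0,0,0],[85,0,1,0,0,0,0],[85,0,0.8,0,0,0,0],[85,0,0,0,0,0,0]]'
python3 -m creep '[[85,0,0,0,0,0,0]]'
python3 - <<'E'
from h import *
for n in("top","wrist"):
  t=capture(n)
  for k in("large_tin_1","small_tin_1"):
   for o in outline_of(t,k)[:5]:
    if o["conf"]<.4: continue
    cn=max(cv2.findContours(o["region"].astype(np.uint8),0,2)[0],key=cv2.contourArea)[:,0]
    P=np.array([at(t,p,.04)[:2] for p in cn],np.float32);print(n,k,o["conf"],o["bbox"],np.round(cv2.minAreaRect(P)[0],3),np.round(cv2.minAreaRect(P)[1],3),cv2.minAreaRect(P)[2])
E
```

```text
time_s: 30.43
tcp_pos: [0.4404, -0.3031, 0.0809]
eef_rot: [179.9, 0.0, -89.0]
contact_force: [-0.1, 0.1, -0.1]
gripper_width: 0.0817
gripper_force: 0.0
time_s: 31.1
tcp_pos: [0.5187, -0.112, 0.1054]
eef_rot: [180.0, 0.0, -90.0]
contact_force: [0.1, -0.1, -0.3]
gripper_width: 0.0849
gripper_force: 0.0
time_s: 31.77
tcp_pos: [0.5638, 0.0596, 0.1052]
eef_rot: [180.0, 0.0, -89.8]
contact_force: [1.0, 0.1, 0.5]
gripper_width: 0.0849
gripper_force: 0.0
time_s: 31.85
tcp_pos: [0.5634, 0.0577, 0.1052]
eef_rot: [180.0, -0.0, -89.9]
contact_force: [0.7, -1.3, 0.0]
gripper_width: 0.0852
gripper_force: 0.0
top large_tin_1 0.94 [459.6, 257.7, 480.6, 284.1] [ 0.44  -0.302] [0.053 0.047] 0.7347373366355896
top large_tin_1 0.74 [340.3, 206.9, 350.9, 230.6] [0.565 0.005] [0.058 0.023] 0.14441603422164917
top large_tin_1 0.7 [84.9, 198.3, 350.8, 238.7] [0.561 0.565] [0.202 0.102] 87.84782409667969
top small_tin_1 0.74 [453.1, 217.5, 468.5, 240.0] [ 0.539 -0.286] [0.058 0.037] 0.902769923210144
top small_tin_1 0.54 [81.0, 198.3, 354.9, 236.6] [0.565 0.564] [0.097 0.2  ] 1.1094636917114258
top small_tin_1 0.44 [318.4, 216.0, 330.5, 229.1] [0.556 0.057] [0.023 0.033] 0.9612618684768677
wrist large_tin_1 0.84 [286.3, 128.4, 351.0, 182.4] [0.566 0.016] [0.061 0.048] 1.404834270477295
wrist small_tin_1 0.58 [289.8, 182.8, 349.1, 222.0] [0.564 0.058] [0.038 0.06 ] 88.75635528564453
```

Both placed tins are where they should be. Now the second thin tin: dz ≈ −0.1015 m.

```bash
python3 -m creep '[[85,0,0,-0.9,0,0,0],[85,0,0,-0.9,0,0,0],[85,0,0,-0.9,0,0,0],[85,0,0,-0.7,0,0,0],[85,0,0,-0.5,0,0,0],[85,0,0,-0.16,0,0,0],[85,0,0,0,0,0,0],[45,0,0,0,0,0,0]]' 6
python3 -m creep '[[45,0,0,0,0,0,0],[45,0,0,0,0,0,0],[45,0,0,0,0,0,0],[45,0,0,0,0,0,0],[45,0,0,0,0,0,0],[45,0,0,0,0,0,0]]' 12
```

```text
time_s: 32.82
tcp_pos: [0.564, 0.0565, 0.0047]
eef_rot: [-180.0, -0.0, -90.0]
contact_force: [0.1, -0.1, -0.1]
gripper_width: 0.0817
gripper_force: 0.0
time_s: 33.32
tcp_pos: [0.564, 0.0568, 0.0048]
eef_rot: [-179.9, 0.0, -90.0]
contact_force: [-0.2, 0.7, 3.9]
gripper_width: 0.0558
gripper_force: 12.0
```

```bash
python3 -m creep '[[45,0,0,0.5,0,0,0],[45,0,0,0.7,0,0,0],[45,0,0,1,0,0,0],[45,0,0,1,0,0,0],[45,0,-0.5,0.8,0,0,0],[45,-0.16,-1,0,0,0,0],[45,-0.16,-1,0,0,0,0],[45,-0.16,-1,0,0,0,0]]' 20
python3 -m creep '[[45,-0.16,-1,0,0,0,0],[45,-0.16,-1,0,0,0,0],[45,-0.16,-1,0,0,0,0],[45,0,-1,0,0,0,0.5],[45,0,-1,0,0,0,0.5],[45,0,-1,0,0,0,0],[45,0,-0.95,0,0,0,0],[45,0,0,0,0,0,0]]'
python3 -m creep '[[45,0,0,0,0,0,0]]'
python3 - <<'E'
from h import *
for n in("scene","top","wrist"):
  t=capture(n)
  for k in("rack",):
   for o in outline_of(t,k)[:1]:
    cn=max(cv2.findContours(o["region"].astype(np.uint8),0,2)[0],key=cv2.contourArea)[:,0]
    P=np.array([at(t,p,.012 if k=="rack" else .03)[:2] for p in cn],np.float32);print(n,k,o["conf"],o["bbox"],cv2.minAreaRect(P))
E
```

```text
time_s: 33.98
tcp_pos: [0.5513, -0.0313, 0.1045]
eef_rot: [-180.0, 0.0, -89.9]
contact_force: [-0.1, 0.7, -1.8]
gripper_width: 0.056
gripper_force: 20.0
time_s: 34.65
tcp_pos: [0.539, -0.2076, 0.1037]
eef_rot: [179.9, -0.0, -89.1]
contact_force: [1.1, 0.1, -0.7]
gripper_width: 0.0561
gripper_force: 19.9
time_s: 34.73
tcp_pos: [0.539, -0.2056, 0.1037]
eef_rot: [180.0, 0.0, -89.1]
contact_force: [0.3, 0.5, -0.4]
gripper_width: 0.0557
gripper_force: 19.9
scene rack 0.64 [152.4, 233.5, 258.0, 322.6] ((0.4931659698486328, -0.2469375729560852), (0.20526541769504547, 0.19157856702804565), 1.0080516338348389)
top rack 0.94 [413.2, 213.8, 481.4, 290.7] ((0.42466580867767334, -0.27926522493362427), (0.0667731761932373, 0.12413735687732697), 0.7434192895889282)
wrist rack 0.81 [264.0, 43.8, 481.3, 236.5] ((0.4914011061191559, -0.24694934487342834), (0.20135274529457092, 0.1899901181459427), 0.9232438206672668)
```

Rack still in place (wrist: centre (0.4914,−0.2469), yaw 0.9°). Lowering.

```bash
python3 -m creep '[[45,0.05,0.05,-0.8,0,0,0],[45,0,0,-0.9,0,0,0],[45,0,0,-0.9,0,0,0],[45,0,0,-0.9,0,0,0],[45,0,0,-0.4,0,0,0],[45,0,0,-0.2,0,0,0],[45,0,0,0,0,0,0],[45,0,0,0,0,0,0]]'; python3 -m creep '[[45,0,0,-0.1,0,0,0],[45,0,0,0,0,0,0],[45,0,0,0,0,0,0]]';python3 -m creep '[[45,0,0,-0.06,0,0,0],[45,0,0,0,0,0,0],[45,0,0,0,0,0,0]]'
```

```text
time_s: 35.7
tcp_pos: [0.5416, -0.2032, 0.0025]
eef_rot: [-179.9, -0.0, -88.9]
contact_force: [0.1, 0.3, -0.1]
gripper_width: 0.0557
gripper_force: 19.9
time_s: 35.95
tcp_pos: [0.5414, -0.2033, 0.0]
eef_rot: [-179.9, -0.0, -89.0]
contact_force: [0.2, 0.4, -0.2]
gripper_width: 0.0561
gripper_force: 19.9
time_s: 36.2
tcp_pos: [0.5409, -0.2034, -0.0022]
eef_rot: [-180.0, -0.0, -89.0]
contact_force: [0.5, -0.7, -1.0]
gripper_width: 0.0558
gripper_force: 19.9
```

```bash
python3 -m creep '[[45,0,0,-0.06,0,0,0],[45,0,0,0,0,0,0],[45,0,0,0,0,0,0]]';python3 -m creep '[[45,0,0,-0.03,0,0,0],[45,0,0,0,0,0,0],[45,0,0,0,0,0,0]]'
```

```text
time_s: 36.45
tcp_pos: [0.5411, -0.2034, -0.0032]
eef_rot: [-180.0, -0.0, -89.0]
contact_force: [-1.3, 0.8, 5.2]
gripper_width: 0.0557
gripper_force: 20.0
time_s: 36.7
tcp_pos: [0.5411, -0.2035, -0.0032]
eef_rot: [-180.0, -0.0, -88.9]
contact_force: [-4.5, 1.3, 12.6]
gripper_width: 0.056
gripper_force: 20.0
```

```bash
python3 -m creep '[[74,0,0,0.06,0,0,0],[74,0,0,0,0,0,0],[74,0,0,0,0,0,0],[74,0,0,0,0,0,0],[74,0,0,0.5,0,0,0],[74,0,0,0.8,0,0,0],[85,0,0,1,0,0,0],[85,0,0,1,0,0,0]]'
python3 -m creep '[[85,0.1,0.7,1,0,0,-0.5],[85,0.1,1,0,0,0,-0.5],[85,0.1,1,0,0,0,0],[85,0.1,1,0,0,0,0],[85,0.1,1,0,0,0,0],[85,0.1,1,0,0,0,0],[85,0.1,1,0,0,0,0],[85,0.1,1,0,0,0,0]]'
python3 -m creep '[[85,0.1,1.0,0,0,0,0],[85,0,0,0,0,0,0],[85,0,0,0,0,0,0]]'
python3 - <<'E'
from h import *
for n in("top","wrist"):
  t=capture(n)
  for k in("large_tin_1","small_tin_1"):
   for o in outline_of(t,k)[:5]:
    if o["conf"]<.4: continue
    cn=max(cv2.findContours(o["region"].astype(np.uint8),0,2)[0],key=cv2.contourArea)[:,0]
    P=np.array([at(t,p,.04)[:2] for p in cn],np.float32);print(n,k,o["conf"],o["bbox"],np.round(cv2.minAreaRect(P)[0],3),np.round(cv2.minAreaRect(P)[1],3),cv2.minAreaRect(P)[2])
E
```

```text
time_s: 37.37
tcp_pos: [0.5402, -0.2033, 0.0796]
eef_rot: [179.9, 0.0, -89.0]
contact_force: [1.1, 0.2, 0.6]
gripper_width: 0.0818
gripper_force: 0.0
time_s: 38.03
tcp_pos: [0.5607, -0.0096, 0.1043]
eef_rot: [180.0, -0.0, -90.0]
contact_force: [0.1, -0.3, -0.2]
gripper_width: 0.0852
gripper_force: 0.0
time_s: 38.28
tcp_pos: [0.5633, 0.0154, 0.1042]
eef_rot: [180.0, -0.0, -89.8]
contact_force: [-0.1, -0.5, 0.0]
gripper_width: 0.0845
gripper_force: 0.0
top large_tin_1 0.84 [174.6, 254.1, 201.5, 279.6] [0.434 0.383] [0.068 0.047] 60.57783126831055
top large_tin_1 0.82 [461.0, 257.5, 481.1, 283.2] [ 0.442 -0.301] [0.058 0.05 ] 0.7339175343513489
top large_tin_1 0.4 [336.3, 218.3, 349.3, 223.6] [0.557 0.007] [0.018 0.028] 0.9507926106452942
top small_tin_1 0.77 [454.1, 222.9, 467.5, 242.1] [ 0.539 -0.286] [0.058 0.037] 0.901595950126648
top small_tin_1 0.71 [420.6, 216.1, 435.0, 244.1] [ 0.54 -0.2 ] [0.038 0.064] 88.31741333007812
wrist large_tin_1 0.75 [284.7, 173.5, 347.3, 227.7] [0.566 0.017] [0.061 0.051] 0.06766845285892487
```

```bash
python3 -m creep '[[85,0.04,0,-0.9,0,0,0],[85,0,0,-0.9,0,0,0],[85,0,0,-0.9,0,0,0],[85,0,0,-0.7,0,0,0],[85,0,0,-0.5,0,0,0],[85,0,0,-0.26,0,0,0],[85,0,0,0,0,0,0],[45,0,0,0,0,0,0]]' 6
python3 -m creep '[[45,0,0,0,0,0,0],[45,0,0,0,0,0,0],[45,0,0,0,0,0,0],[45,0,0,0,0,0,0],[45,0,0,0,0,0,0],[45,0,0,0,0,0,0]]' 12
```

```text
time_s: 39.25
tcp_pos: [0.5645, 0.0138, 0.0007]
eef_rot: [180.0, -0.0, -90.0]
contact_force: [0.2, -0.6, -0.2]
gripper_width: 0.0823
gripper_force: 0.0
time_s: 39.75
tcp_pos: [0.5649, 0.0143, 0.0012]
eef_rot: [-179.9, 0.0, -90.0]
contact_force: [-0.2, 0.2, 4.6]
gripper_width: 0.0562
gripper_force: 12.0
```

```bash
python3 -m creep '[[45,0,0,0.5,0,0,0],[45,0,0,0.7,0,0,0],[45,0,0,1,0,0,0],[45,0,0,1,0,0,0],[45,-0.4,-0.4,0.9,0,0,0],[45,-0.5,-1,0,0,0,0],[45,-0.5,-1,0,0,0,0],[45,-0.5,-1,0,0,0,0]]' 20
python3 -m creep '[[45,-0.5,-1,0,0,0,0.5],[45,-0.6,-1,0,0,0,0.5],[45,-0.6,-1,0,0,0,0],[45,-0.7,-1,0,0,0,0],[45,-0.7,-0.97,0,0,0,0],[45,0,0,0,0,0,0],[45,0,0,0,0,0,0],[45,0,0,0,0,0,0]]'
python3 - <<'E'
from h import *
for n in("scene","top","wrist"):
  t=capture(n)
  for k in("rack",):
   for o in outline_of(t,k)[:1]:
    cn=max(cv2.findContours(o["region"].astype(np.uint8),0,2)[0],key=cv2.contourArea)[:,0]
    P=np.array([at(t,p,.012 if k=="rack" else .03)[:2] for p in cn],np.float32);print(n,k,o["conf"],o["bbox"],cv2.minAreaRect(P))
E
```

```text
time_s: 40.42
tcp_pos: [0.5159, -0.0713, 0.1032]
eef_rot: [-180.0, 0.0, -89.9]
contact_force: [1.0, 0.3, -0.6]
gripper_width: 0.0559
gripper_force: 19.9
time_s: 41.08
tcp_pos: [0.4394, -0.1951, 0.1029]
eef_rot: [-180.0, 0.0, -89.0]
contact_force: [-0.6, -0.8, -1.3]
gripper_width: 0.0558
gripper_force: 19.9
scene rack 0.66 [149.0, 220.4, 257.1, 321.1] ((0.4927651882171631, -0.24678118526935577), (0.21102681756019592, 0.19345805048942566), 1.3985968828201294)
top rack 0.79 [407.4, 211.0, 482.0, 290.8] ((0.5815724730491638, -0.2521402835845947), (0.018266556784510612, 0.17319843173027039), 0.9074237942695618)
wrist rack 0.88 [150.8, 32.2, 374.0, 226.0] ((0.4910852015018463, -0.24677222967147827), (0.20164477825164795, 0.1905633509159088), 1.0912703275680542)
```

```bash
python3 -m creep '[[45,0.04,0,-0.8,0,0,0],[45,0,0,-0.9,0,0,0],[45,0,0,-0.9,0,0,0],[45,0,0,-0.8,0,0,0],[45,0,0,-0.4,0,0,0],[45,0,0,-0.15,0,0,0],[45,0,0,0,0,0,0],[45,0,0,0,0,0,0]]'; python3 -m creep '[[45,0,0,-0.06,0,0,0],[45,0,0,0,0,0,0],[45,0,0,0,0,0,0]]';python3 -m creep '[[45,0,0,-0.05,0,0,0],[45,0,0,0,0,0,0],[45,0,0,0,0,0,0]]'
```

```text
time_s: 42.05
tcp_pos: [0.4409, -0.195, 0.0046]
eef_rot: [-180.0, -0.0, -88.9]
contact_force: [-0.3, -0.6, -1.0]
gripper_width: 0.0559
gripper_force: 19.9
time_s: 42.3
tcp_pos: [0.4408, -0.1951, 0.0033]
eef_rot: [-179.9, -0.0, -89.0]
contact_force: [0.2, 0.5, -2.2]
gripper_width: 0.056
gripper_force: 19.9
time_s: 42.55
tcp_pos: [0.4403, -0.1951, 0.0016]
eef_rot: [-180.0, -0.0, -89.0]
contact_force: [-0.9, -0.7, -1.6]
gripper_width: 0.0557
gripper_force: 19.9
```

```bash
python3 -m creep '[[45,0,0,-0.06,0,0,0],[45,0,0,0,0,0,0],[45,0,0,0,0,0,0]]';python3 -m creep '[[45,0,0,-0.04,0,0,0],[45,0,0,0,0,0,0],[45,0,0,0,0,0,0]]'
```

```text
time_s: 42.8
tcp_pos: [0.4405, -0.1952, 0.0004]
eef_rot: [-180.0, -0.0, -89.0]
contact_force: [-1.4, 1.5, 6.8]
gripper_width: 0.0557
gripper_force: 19.9
time_s: 43.05
tcp_pos: [0.4406, -0.1953, 0.0003]
eef_rot: [-180.0, -0.0, -88.9]
contact_force: [-5.1, 2.7, 18.6]
gripper_width: 0.0559
gripper_force: 20.0
```

Contact. I'll release, retreat and check everything.

```bash
python3 -m creep '[[74,0,0,0.06,0,0,0],[74,0,0,0,0,0,0],[74,0,0,0,0,0,0],[74,0,0,0,0,0,0],[74,0,0,0.5,0,0,0],[74,0,0,0.8,0,0,0],[85,0,0,1,0,0,0],[85,0,0,1,0,0,0]]'
python3 -m creep '[[85,0,0,1,0,0,0],[85,0,1,1,0,0,0],[85,0.3,1,1,0,0,0],[85,0.3,1,1,0,0,0],[85,0.3,1,1,0,0,0],[85,0.3,1,0,0,0,0],[85,0,1,0,0,0,0],[85,0,0,0,0,0,0]]'
python3 - <<'E'
from h import *
t=capture("top");s=capture("scene")
a=cv2.resize(t["frame"][190:310,190:500,::-1],None,fx=2.5,fy=2.5,interpolation=2);b=cv2.resize(s["frame"][60:350,130:460,::-1],None,fx=1,fy=1,interpolation=2)
im=np.zeros((600,800,3),np.uint8);im[:300,:775]=a;im[305:595,:330]=b
cv2.imwrite("pics/fin.png",im)
for k in("rack","large_tin_1","small_tin_1"):
   for o in outline_of(t,k)[:5]:
    if o["conf"]<.4: continue
    cn=max(cv2.findContours(o["region"].astype(np.uint8),0,2)[0],key=cv2.contourArea)[:,0]
    P=np.array([at(t,p,.012 if k=="rack" else .035)[:2] for p in cn],np.float32);m=cv2.minAreaRect(P);print(k,o["conf"],o["bbox"],np.round(m[0],3),np.round(m[1],3),m[2])
E
```

```text
time_s: 43.72
tcp_pos: [0.4397, -0.195, 0.0833]
eef_rot: [179.9, 0.0, -89.0]
contact_force: [1.3, -0.5, 0.2]
gripper_width: 0.082
gripper_force: 0.0
time_s: 44.38
tcp_pos: [0.4709, -0.042, 0.2082]
eef_rot: [-179.9, 0.1, -88.9]
contact_force: [-1.1, 0.1, 0.2]
gripper_width: 0.0851
gripper_force: 0.0
rack 0.9 [405.8, 213.6, 483.5, 292.0] [ 0.488 -0.246] [0.199 0.195] 0.9132527709007263
large_tin_1 0.79 [413.1, 260.6, 434.4, 281.2] [ 0.44  -0.192] [0.061 0.049] 0.8021923899650574
large_tin_1 0.72 [464.0, 257.7, 480.3, 285.1] [ 0.441 -0.303] [0.056 0.049] 0.7347537279129028
large_tin_1 0.64 [386.5, 122.7, 431.2, 168.3] [ 0.765 -0.155] [0.115 0.118] 89.13370513916016
large_tin_1 0.55 [175.9, 254.9, 193.6, 281.2] [0.437 0.389] [0.058 0.049] 65.6277084350586
small_tin_1 0.49 [455.5, 219.5, 468.7, 240.8] [ 0.536 -0.296] [0.031 0.065] 61.550968170166016
```

View pics/fin.png

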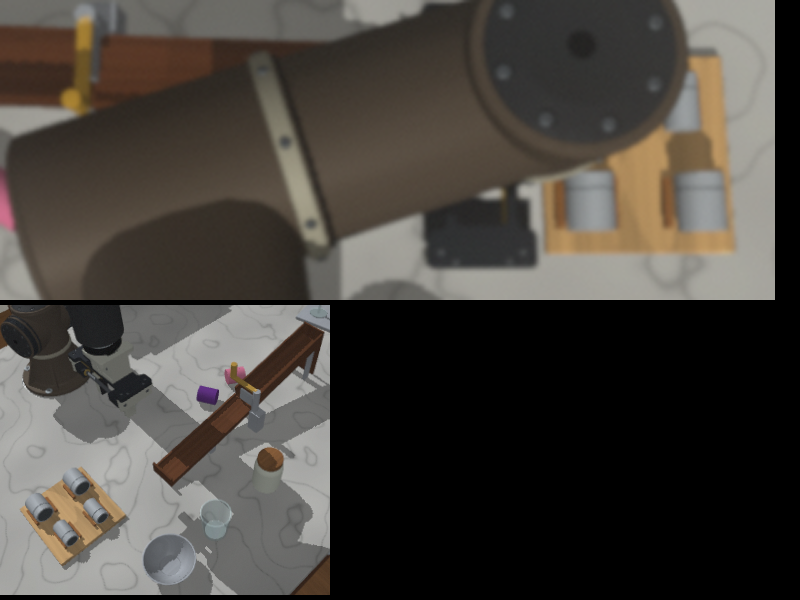

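The final view shows all four tins lying in their troughs: fat in the wide row, thin in the narrow row. The tray is empty, the handle lies across the lane, and the bystanders have not moved.

```bash
python3 -c "
from plant import close_job;print(close_job())"
```

```text
the job is handed in; nothing more can be done
None
```

I opened the dispenser, closed it again, and laid all four tins (two fat, two thin) in their proper troughs; the job is handed in, with no verdict returned.

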